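# Turn over the desk handset and enter its key sequence

### The job

The handset of the height-adjustable desk lies face down. Turn it over, setting it down each time rather than dropping it or letting it topple, and lay it face up in the middle of the charging pad and along it; then let go and recall the sitting height by pressing its keys one at a time in this order: the long bar key, the large round key, the square key. Never press the small round key, leave the handset in the middle of the pad, and leave the mouse, remote, jar and earbud case where they are.

Things in the scene. Friction and masses are not known exactly. Their poses are not given: they have to be found in the camera images.
- handset: desk-lift handset: loose white box 140 (own x) x 56 (own y) x 42 mm (own z), 0.25 kg, four black keys in a row along x. Origin: centre of its back; own z points out of the key face. Black rubber end caps (last 12 mm at each end, full width, flat ends it can stand on) reach z = 0 to 42 mm, the body between them 2 to 32 mm. At the start it lies face down on the caps (own z down)
- handset_middle (a point): middle of the handset, 21 mm from the back along own z; axes as the handset. The back is plain white with a grey battery cover; the caps stand 10 mm proud of the key face and 4 mm proud of the key tops
- charging_pad: the charging pad: a fixed flat grey plate 190 long (own x) x 110 wide (own y) x 8 mm high with a black rubber top. Origin: centre of its underside, own z up
- pad_top (a point): centre of the charging pad's top face
- key_bar (a joint): travel of the long narrow bar key, 14 x 36 mm (its long side across the handset): 0 up, 0.004 m fully down, springs back; starts to move at about 2 N, fully down at about 4 N; counts as pressed from 2.5 mm
- bar_top (a point): centre of the top of the long narrow bar key, 14 x 36 mm (its long side across the handset), when up: -14 mm along the handset's own x, 38 mm along its own z
- key_round (a joint): travel of the large round key, 22 mm across: 0 up, 0.004 m fully down, springs back; starts to move at about 2 N, fully down at about 4 N; counts as pressed from 2.5 mm
- round_top (a point): centre of the top of the large round key, 22 mm across, when up: -42 mm along the handset's own x, 38 mm along its own z
- key_square (a joint): travel of the square key, 19 x 19 mm: 0 up, 0.004 m fully down, springs back; starts to move at about 2 N, fully down at about 4 N; counts as pressed from 2.5 mm
- square_top (a point): centre of the top of the square key, 19 x 19 mm, when up: 42 mm along the handset's own x, 38 mm along its own z
- key_small (a joint): travel of the small round key, 12 mm across (resets the desk: not to be pressed): 0 up, 0.004 m fully down, springs back; starts to move at about 2 N, fully down at about 4 N; counts as pressed from 2.5 mm
- small_top (a point): centre of the top of the small round key, 12 mm across (resets the desk: not to be pressed), when up: 14 mm along the handset's own x, 38 mm along its own z
- mouse: bystander, loose: black computer mouse 120 x 59 x 39 mm, origin at the centre of its underside
- led_remote: bystander, loose: flat remote with coloured buttons 86 x 40 x 8 mm, origin at the centre of its underside
- parts_jar: bystander, loose: small jar with black lid 50 x 50 x 48 mm, origin at the centre of its underside
- earbud_case: bystander, loose: white earbud case 47 x 58 x 25 mm, origin at the centre of its underside
Mind the look-alikes: they are no part of the job. Of the things that look like the handset, the larger one is meant.

How it is judged:
By the outcome, as a careful person would: the job done as asked, in the order asked, and still so for the second after the job is handed in, with the robot touching nothing.
It also fails if it takes over 72 s, if anything falls off the work surface, if the arm or the gripper's body presses on something with over 40 N, if the wrist force passes 120 N, or if a joint passes its speed limit or range.

### The arm

A 6-joint arm with a two-finger parallel gripper is mounted at the origin on a cart in front of the work surface, level with it; the furniture and walls round the work are solid. World frame = base frame: x ahead of the robot, y to its left, z up, the work surface at z = 0. Lengths are in m, angles in rad, forces in N, time in s.
With the tool pointing down it reaches from about 0.3 to 0.95 m from the base axis. Payload 3.1 kg.
Tool frame: the origin (TCP) lies at the very end of the fingers, on their centre line; the grasp point (between the pads) lies 19 mm behind it; z points along the fingers, y is the line along which they close (so a half turn about z gives the same grasp; the last joint's range is limited). The gripper opens to 85 mm and grips with 20 to 120 N. Pads are 22 mm wide; open, the fingers measure 114 mm over their backs; the gripper's body (76 mm by 85 mm) begins 54 mm behind the grasp point. The pads swing forward as they close: fully open they stand 13 mm farther back than shut.
Start: joints at [1.049, 0.308, 1.634, -0, 1.2, -0.07], TCP at [0.273, 0.562, 0.231] pointing down, gripper open.
Joint ranges: [-3.06, 3.06], [-0.79, 1.96], [0.05, 2.63], [-1.19, 4.34], [0.05, 2.64], [-2.94, 2.94]. Speed limits (rad/s): [2.79, 2.79, 3.14, 3.14, 3.14, 3.14].

### API

Orientations are given as a unit quaternion [w, x, y, z].
In Python, from workcell import r gives the robot as it stands.
- The arm moves only by the shell command python3 -m jog 'ROWS' [OPENING]. ROWS is JSON, a list of rows, each a list of 2 entries, a list of its own where there are three numbers: the shift along the tool's x, y, z as a fraction of full scale, then the turn, a rotation vector about the tool's x, y, z as a fraction of full scale. In form: [[[x, y, z], [ax, ay, az]], ...]. A call has 1 to 20 rows; each row is the pose to reach, as a shift and turn from the pose commanded when the call began, along the tool's axes at that moment, turning the shorter way round; what a row does not reach only later rows make up. Full scale, the value 1, is 50 cm for a shift and 180 degrees for a turn. A row lasts 1/12 s, in which the tool goes at most 41.7 mm and 7.16 degrees, less where a joint would pass 70% of its speed; a pose out of reach is approached as far as the arm can. A call with a number of a shift or a turn outside -1 to 1 is refused whole. A call with a gripper value outside its range is refused whole. OPENING is the opening, from -1 (shut) to 1 (fully open), set as the call begins (- or left out, the last holds). The fingers move at their own pace and stop on an object; the grip force is fixed at half the most. Time passes only in rows, so rows that repeat a pose let the fingers close. It gives the time, the measured TCP pose, the force, the opening and the grip force at its end, in the units of the state.
- r.sense(): the state, without advancing time (a new reading comes with each control period).
- r.get_image(name): name is "scene" or "top"; returns a dict with "frame" (400x640x3 uint8, red, green, blue), "fx", "fy", "cx", "cy" (pixels), "world_to_cam" (4x4, takes a point from world to camera coordinates). Camera axes: x right, y up, looking along -z (the intrinsics and any distortion apply to the point x, -y, -z); pixel columns grow to the right and rows downward; lengths in m; the calibration is good to about 2 mm. A picture is of the moment at which its call begins. There is no depth.
- r.finish_job(): hands the job in; it is judged then, once.
The state is a dict: "time_s": time; "qpos": joint angles; "qvel": joint speeds; "joint_efforts": joint torques, N m; "tool_pos": TCP position; "tool_rot": TCP orientation; "ft_force": force on the tool from outside, world axes, zero at the start; "torque": the same for the moment, N m; "width": opening from 0.0 (shut) to 1.0 (fully open); "gripper_force": force on a finger pad.
Only numpy, scipy, OpenCV 4.12 (cv2) and the standard library are available. Lean on these libraries where they do the work, as an engineer would, in place of code of your own. Each camera call takes 0.05 s, during which the arm holds its last target. There are 200 camera calls.

## Working session

There is one attempt and no reset: what is moved stays moved. The work goes in short steps, Python scripts to look and compute and a shell command to move; the robot and the scene stay as the last step left them, time stands still between calls to the robot, and variables do not carry over. Pictures are saved under pics/ and viewed, at most 10 in all, crops included, and the job is handed in when it is done.

```bash
ls; mkdir -p pics; python3 - <<'E'
from workcell import r
import cv2,numpy as np
print(r.sense())
for n in("top","scene"):
    d=r.get_image(n);cv2.imwrite(f"pics/{n}0.png",d["frame"][:,:,::-1]);print({k:(v if k!="world_to_cam" else np.round(v,4).tolist()) for k,v in d.items() if k!="frame"})
E
```

```text
pics
{'time_s': 0.0, 'qpos': array([ 1.04928023e+00,  3.09008562e-01,  1.63521685e+00, -2.89996052e-06,
        1.19969959e+00, -6.97396584e-02]), 'qvel': array([ 0.00122254,  0.00094129, -0.00036604, -0.00060056, -0.00127999,
        0.00125391]), 'joint_efforts': array([-1.81401342e-04, -4.15259814e+01, -2.76661831e+01, -1.66784307e-04,
        1.03690402e-02, -2.32011956e-07]), 'tool_pos': array([0.27248209, 0.56154446, 0.23003044]), 'tool_rot': array([-3.38461132e-04,  2.23971438e-01,  9.74595011e-01, -1.11597633e-03]), 'ft_force': array([-0.17031511,  0.68251145, -0.11251138]), 'torque': array([-0.00417956,  0.02141466,  0.0043549 ]), 'gripper_force': 0.0, 'width': 0.9978117858835924}
{'fx': 507.82520051691847, 'fy': 507.82520051691847, 'cx': 319.76725881279697, 'cy': 200.5517839443397, 'world_to_cam': [[0.0229, -0.9995, -0.0227, -0.0467], [0.9989, 0.022, 0.0415, -0.5469], [-0.041, -0.0236, 0.9989, -1.547], [0.0, 0.0, 0.0, 1.0]]}
{'fx': 378.31222331058916, 'fy': 378.31222331058916, 'cx': 315.66211564429784, 'cy': 198.72470196403873, 'world_to_cam': [[0.4387, -0.8985, 0.0172, -0.3052], [0.6746, 0.3419, 0.6542, -0.4005], [-0.5937, -0.2754, 0.7561, -0.9479], [0.0, 0.0, 0.0, 1.0]]}
```

View pics/top0.png

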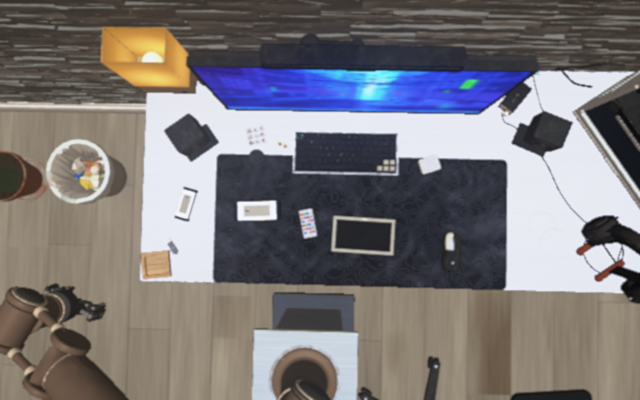

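View pics/scene0.png

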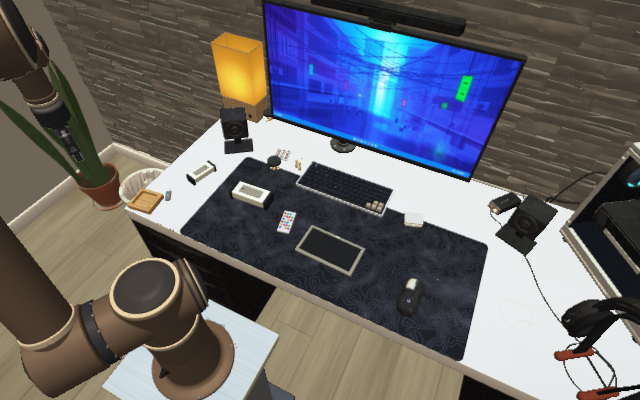

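The top view shows two white boxes with black ends. One is larger and lies on the mat at about (257,211); the other is smaller and lies on the white desk at about (186,204). The pad is at (363,235), the mouse at (450,250), the remote at (307,222), the jar at about (256,152) and the earbud case at (429,165). The handset should be the larger one at (257,211), since its white part is about 40 px, or roughly 116 mm. I'll confirm that with an enlarged crop.

```bash
cat > h.py <<'E'
import cv2,numpy as np
from workcell import r
def img(n):
    d=r.get_image(n); d["f"]=np.ascontiguousarray(d["frame"][:,:,::-1]); return d
def ray(d,uv):
    M=np.array(d["world_to_cam"]);R=M[:3,:3];t=M[:3,3]
    v=np.array([(uv[0]-d["cx"])/d["fx"],-(uv[1]-d["cy"])/d["fy"],-1.0])
    return -R.T@t,(R.T@v)/np.linalg.norm(v)
def plane(d,uv,z):
    o,v=ray(d,uv);return o+v*(z-o[2])/v[2]
def tri(d1,a,d2,b):
    o1,v1=ray(d1,a);o2,v2=ray(d2,b)
    s=np.linalg.lstsq(np.stack([v1,-v2],1),o2-o1,rcond=None)[0]
    p,q=o1+s[0]*v1,o2+s[1]*v2
    return (p+q)/2,np.linalg.norm(p-q)
def proj(d,p):
    c=np.array(d["world_to_cam"])@np.append(p,1);return np.array([d["cx"]+d["fx"]*c[0]/-c[2],d["cy"]-d["fy"]*c[1]/-c[2]])
E
python3 - <<'E'
from h import *
a=cv2.imread("pics/top0.png");b=cv2.imread("pics/scene0.png")
A=cv2.resize(a[170:270,160:410],None,fx=3.2,fy=3.2,interpolation=cv2.INTER_CUBIC)
B=cv2.resize(b[150:280,180:380],None,fx=2,fy=2,interpolation=cv2.INTER_CUBIC)
C=np.zeros((600,800,3),np.uint8);C[:320]=A;C[320:580,:400]=B
C[320:580,400:]=cv2.resize(b[215:280,290:390],(400,260),interpolation=cv2.INTER_CUBIC)
cv2.imwrite("pics/c1.png",C)
E
```

```text
(no output)
```

View pics/c1.png

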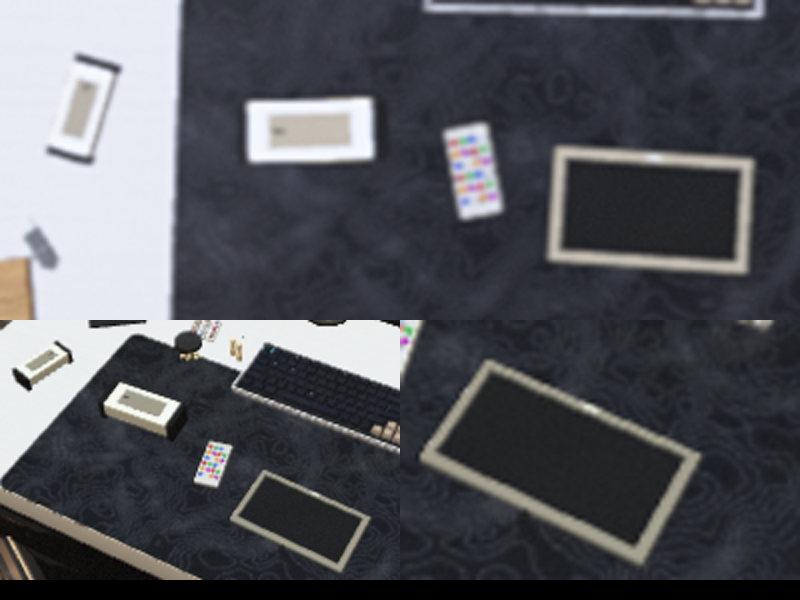

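The crop confirms it. The box on the mat at top (257,211) / scene (251,193) is clearly larger than the one at top (186,204) / scene (201,172), so it's the handset, and it lies back up with the grey cover showing. The pad is the beige-framed black plate at top (363,235). Next I'll measure both.

```bash
cat > m.py <<'E'
from h import *
def comp(d,roi,f,near):
    x0,y0,x1,y1=roi; s=4
    c=cv2.resize(d["f"][y0:y1,x0:x1],None,fx=s,fy=s,interpolation=cv2.INTER_CUBIC)
    m=f(cv2.cvtColor(c,cv2.COLOR_BGR2HSV).astype(int)).astype(np.uint8)
    n,l,st,ce=cv2.connectedComponentsWithStats(m)
    i=l[int((near[1]-y0+.5)*s),int((near[0]-x0+.5)*s)]
    if i==0: i=1+np.argmax(st[1:,4])
    cs,_=cv2.findContours((l==i).astype(np.uint8),cv2.RETR_EXTERNAL,cv2.CHAIN_APPROX_NONE)
    c=max(cs,key=cv2.contourArea); rc=cv2.minAreaRect(c); hull=cv2.convexHull(c)
    for e in np.linspace(2,40,39):
        q=cv2.approxPolyDP(hull,e,True)
        if len(q)<=4: break
    k=lambda p:(np.asarray(p,float)+.5)/s-.5+[x0,y0]
    return k(q[:,0]),rc[1][0]/s,rc[1][1]/s
E
python3 - <<'E'
from m import *
T=img("top");S=img("scene")
white=lambda h:(h[...,2]>170)&(h[...,1]<60)
cover=lambda h:(h[...,2]<215)&(h[...,2]>120)
for z0,n,d,roi,nr in((.04,"w",T,(230,190,290,230),(240,211)),):
    q,a,b=comp(d,roi,white,nr);print(n,q.round(1).tolist(),a,b);P=np.array([plane(d,p,.04) for p in q]);print(P.round(4).tolist(),P.mean(0))
hsv=cv2.cvtColor(T["f"],cv2.COLOR_BGR2HSV);print(hsv[211,[240,245,248,257,268,272,276]].tolist(), T["f"][235,[330,333,335,340,363]].tolist())
b=[comp(T,(247,202,274,220),cover,(260,211)),comp(S,(236,180,266,202),cover,(251,193))]
print(b)
print("cover",tri(T,b[0][0].mean(0),S,b[1][0].mean(0)))
beige=lambda h:(h[...,2]>95)
p=comp(T,(325,210,405,262),beige,(333,235));s=comp(S,(290,222,372,278),beige,(0,0)) if 0 else comp(S,(290,222,372,278),beige,(330,270))
print(p,s)
P=np.array([plane(T,u,.008) for u in p[0]]);print(P.round(4).tolist(),P.mean(0),[np.linalg.norm(P[i]-P[i-1]).round(4) for i in range(4)])
print("pad",tri(T,p[0].mean(0),S,s[0].mean(0)))
Q=np.array([plane(S,u,.008) for u in s[0]]);print(Q.round(4).tolist(),Q.mean(0))
E
```

```text
w [[275.4, 201.1], [275.4, 218.9], [237.1, 218.6], [238.1, 201.4]] 19.294086456298828 39.38434982299805
[[0.5419, 0.0987, 0.04], [0.4884, 0.0973, 0.04], [0.4865, 0.213, 0.04], [0.5387, 0.2115, 0.04]] [0.51388983 0.15513344 0.04      ]
[[113, 8, 252], [15, 15, 170], [16, 17, 164], [20, 20, 196], [19, 18, 199], [113, 9, 252], [114, 30, 164]] [[48, 41, 41], [170, 180, 185], [133, 139, 143], [42, 38, 37], [42, 38, 37]]
[(array([[268.625, 205.625],
       [268.125, 214.875],
       [246.625, 215.375],
       [246.625, 205.625]]), 10.117773056030273, 22.55271339416504), (array([[238.125, 190.125],
       [243.125, 184.125],
       [262.875, 191.625],
       [259.125, 197.625]]), 23.867816925048828, 8.848670959472656)]
cover (array([0.51259841, 0.15159719, 0.04437151]), np.float64(0.00048500310825090614))
(array([[332.875, 215.625],
       [394.625, 219.125],
       [392.875, 254.875],
       [331.125, 250.875]]), 63.352783203125, 37.115413665771484) (array([[310.875, 224.625],
       [364.625, 248.125],
       [350.125, 275.375],
       [294.875, 249.625]]), 63.59624099731445, 31.713071823120117)
[[0.5025, -0.0756, 0.008], [0.4961, -0.2646, 0.008], [0.387, -0.2611, 0.008], [0.3946, -0.0726, 0.008]] [ 0.44506542 -0.16847339  0.008     ] [np.float64(0.1079), np.float64(0.1891), np.float64(0.1091), np.float64(0.1886)]
pad (array([ 0.44543496, -0.1701291 ,  0.00354265]), np.float64(0.0027117649132118405))
[[0.5016, -0.0775, 0.008], [0.4953, -0.2652, 0.008], [0.3881, -0.2616, 0.008], [0.3943, -0.0764, 0.008]] [ 0.44482154 -0.17019326  0.008     ]
```

Pad: centre (0.445, -0.1695), 189 x 108 mm, long axis at 87.9°; the top height agrees with 8 mm within error. Handset: centre (0.5135, 0.153), long axis at 91.3°, top at about 0.040–0.044. The sizes match the text.

Plan: grip across the 56 mm width and tip it twice in the same direction about the closing axis, with the tool swinging from -45° to +45° each time. It stands on its end in between.

```bash
cat > plan.py <<'E'
# usage: plan.py gx gy gz psi theta [...]: grasp point, tool-x yaw (deg), tilt (deg); prints rows from the present pose
import sys,numpy as np
from scipy.spatial.transform import Rotation as Ro
from workcell import r
def rot(psi,th):
    p,t=np.radians([psi,th]);X=np.array([np.cos(p),np.sin(p),0]);Z=np.array([0,0,-1.])
    x=np.cos(t)*X+np.sin(t)*Z;z=np.cos(t)*Z-np.sin(t)*X
    return np.stack([x,np.cross(z,x),z],1)
s=r.sense();q=s["tool_rot"];R0=Ro.from_quat(q,scalar_first=True).as_matrix();p0=s["tool_pos"]
x0=R0[:,0];print("now grasp",(p0-.019*R0[:,2]).round(4),"psi %.1f"%np.degrees(np.arctan2(x0[1],x0[0])),"tilt %.1f"%np.degrees(np.arcsin(-x0[2])),"q",np.round(s["qpos"],2),"F",s["ft_force"].round(1),"w %.3f t %.1f gf %.1f"%(s["width"],s["time_s"],s["gripper_force"]))
a=np.array(sys.argv[1:],float).reshape(-1,5);pp,Rp=p0,R0
for g in a:
    R=rot(g[3],g[4]);p=g[:3]+.019*R[:,2]
    sh=R0.T@(p-p0)/.5;tu=Ro.from_matrix(R0.T@R).as_rotvec()/np.pi
    n=max(np.linalg.norm(p-pp)/.0417,np.degrees(Ro.from_matrix(Rp.T@R).magnitude())/7.16)
    print([sh.round(3).tolist(),tu.round(3).tolist()],"rows %.1f"%n);pp,Rp=p,R
E
python3 plan.py 0.514 0.123 0.20 91.3 0 0.514 0.123 0.20 91.3 -45 0.514 0.123 0.09 91.3 -45 0.514 0.123 0.026 91.3 -45
```

```text
now grasp [0.2726 0.5618 0.2495] psi 154.1 tilt -0.0 q [ 1.05  0.31  1.63  0.    1.2  -0.07] F [0.6 0.9 0.5] w 1.001 t 0.2 gf 0.0
[[-0.817, -0.579, 0.1], [-0.0, 0.0, 0.349]] rows 12.1
[[-0.805, -0.555, 0.089], [-0.137, 0.224, 0.33]] rows 6.3
[[-0.805, -0.554, 0.309], [-0.137, 0.224, 0.33]] rows 2.6
[[-0.805, -0.554, 0.437], [-0.137, 0.224, 0.33]] rows 1.5
```

```bash
python3 -m jog '[[[-0.8,-0.56,0.06],[0,0,0.349]],[[-0.8,-0.56,0.06],[0,0,0.349]],[[-0.8,-0.56,0.06],[0,0,0.349]],[[-0.8,-0.56,0.06],[0,0,0.349]],[[-0.8,-0.56,0.06],[0,0,0.349]],[[-0.8,-0.56,0.06],[0,0,0.349]],[[-0.8,-0.56,0.06],[0,0,0.349]],[[-0.8,-0.56,0.06],[0,0,0.349]],[[-0.8,-0.56,0.06],[0,0,0.349]],[[-0.8,-0.56,0.06],[0,0,0.349]],[[-0.8,-0.56,0.06],[0,0,0.349]],[[-0.8,-0.56,0.06],[0,0,0.349]],[[-0.805,-0.555,0.089],[-0.137,0.224,0.33]],[[-0.805,-0.555,0.089],[-0.137,0.224,0.33]],[[-0.805,-0.555,0.089],[-0.137,0.224,0.33]],[[-0.805,-0.555,0.089],[-0.137,0.224,0.33]],[[-0.805,-0.555,0.089],[-0.137,0.224,0.33]],[[-0.805,-0.555,0.089],[-0.137,0.224,0.33]],[[-0.805,-0.555,0.089],[-0.137,0.224,0.33]],[[-0.805,-0.555,0.089],[-0.137,0.224,0.33]]]' 1
python3 plan.py 0.514 0.123 0.08 91.3 -45 0.514 0.123 0.026 91.3 -45
```

```text
time_s: 1.87
tool_pos: [0.5131, 0.1351, 0.1846]
tool_rot: [-0.275, 0.647, 0.659, 0.267]
ft_force: [0.9, -0.9, -0.5]
width: 0.996
gripper_force: 0.0
now grasp [0.5134 0.1217 0.198 ] psi 90.9 tilt -45.1 q [-0.25  0.3   1.96  0.8   1.26 -0.68] F [ 0.9 -0.9 -0.5] w 0.996 t 1.9 gf 0.0
[[-0.165, 0.002, 0.168], [-0.0, -0.001, -0.002]] rows 2.8
[[-0.242, 0.003, 0.245], [-0.0, -0.001, -0.002]] rows 1.3
```

```bash
python3 -m jog '[[[-0.08,0.002,0.08],[0,0,-0.002]],[[-0.165,0.002,0.168],[0,0,-0.002]],[[-0.165,0.002,0.168],[0,0,-0.002]],[[-0.2,0.003,0.2],[0,0,-0.002]],[[-0.22,0.003,0.22],[0,0,-0.002]],[[-0.242,0.003,0.245],[0,0,-0.002]],[[-0.242,0.003,0.245],[0,0,-0.002]],[[-0.242,0.003,0.245],[0,0,-0.002]]]'
python3 plan.py; python3 - <<'E'
from h import *
T=img("top");S=img("scene")
C=np.hstack([cv2.resize(T["f"][160:240,210:310],(400,320),interpolation=cv2.INTER_CUBIC),cv2.resize(S["f"][140:220,200:300],(400,320),interpolation=cv2.INTER_CUBIC)]);cv2.imwrite("pics/g1.png",C)
E
```

```text
time_s: 2.53
tool_pos: [0.515, 0.1389, 0.0145]
tool_rot: [-0.273, 0.643, 0.663, 0.268]
ft_force: [-0.4, -0.7, 0.3]
width: 1.0
gripper_force: 0.0
now grasp [0.5154 0.1254 0.0279] psi 91.9 tilt -45.0 q [-0.25  0.62  1.97  0.91  1.04 -0.95] F [-0.4 -0.7  0.3] w 1.000 t 2.5 gf 0.0
```

View pics/g1.png

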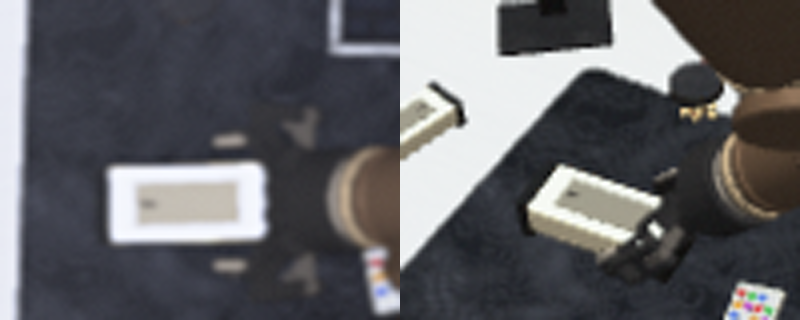

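The fingers straddle the white body, with the wrist on the -y side, at about (230,140) and (230,265) in the left crop. Closing now.

```bash
python3 -m jog '[[[0,0,0],[0,0,0]],[[0,0,0],[0,0,0]],[[0,0,0],[0,0,0]],[[0,0,0],[0,0,0]],[[0,0,0],[0,0,0]],[[0,0,0],[0,0,0]],[[0,0,0],[0,0,0]],[[0,0,0],[0,0,0]],[[0,0,0],[0,0,0]],[[0,0,0],[0,0,0]],[[0,0,0],[0,0,0]],[[0,0,0],[0,0,0]]]' -1
python3 plan.py 0.514 0.123 0.18 91.3 -45 0.50 0.15 0.18 91.3 45 0.50 0.15 0.13 91.3 45
```

```text
time_s: 3.63
tool_pos: [0.5162, 0.1379, 0.0161]
tool_rot: [-0.273, 0.643, 0.663, 0.27]
ft_force: [0.1, -1.7, 6.2]
width: 0.645
gripper_force: 63.8
now grasp [0.5165 0.1245 0.0295] psi 92.0 tilt -45.1 q [-0.25  0.62  1.97  0.91  1.05 -0.95] F [ 0.1 -1.7  6.2] w 0.645 t 3.6 gf 63.8
[[0.211, -0.003, -0.215], [0.0, -0.001, 0.003]] rows 3.6
[[0.212, -0.03, -0.214], [0.002, -0.501, 0.002]] rows 12.6
[[0.141, -0.03, -0.143], [0.002, -0.501, 0.002]] rows 1.2
```

```bash
python3 -m jog '[[[0.05,0,-0.05],[0,0,0]],[[0.1,0,-0.1],[0,0,0]],[[0.16,0,-0.16],[0,0,0]],[[0.21,0,-0.214],[0,0,0]],[[0.211,-0.01,-0.214],[0,-0.05,0]],[[0.211,-0.01,-0.214],[0,-0.1,0]],[[0.211,-0.03,-0.214],[0,-0.501,0.002]],[[0.211,-0.03,-0.214],[0,-0.501,0.002]],[[0.211,-0.03,-0.214],[0,-0.501,0.002]],[[0.211,-0.03,-0.214],[0,-0.501,0.002]],[[0.211,-0.03,-0.214],[0,-0.501,0.002]],[[0.211,-0.03,-0.214],[0,-0.501,0.002]],[[0.211,-0.03,-0.214],[0,-0.501,0.002]],[[0.211,-0.03,-0.214],[0,-0.501,0.002]],[[0.211,-0.03,-0.214],[0,-0.501,0.002]],[[0.211,-0.03,-0.214],[0,-0.501,0.002]],[[0.211,-0.03,-0.214],[0,-0.501,0.002]],[[0.211,-0.03,-0.214],[0,-0.501,0.002]],[[0.211,-0.03,-0.214],[0,-0.501,0.002]]]'
python3 plan.py 0.50 0.15 0.12 91.3 45 0.50 0.15 0.105 91.3 45 ; python3 - <<'E'
from h import *
T=img("top");S=img("scene")
C=np.hstack([cv2.resize(T["f"][160:240,210:310],(400,320),interpolation=cv2.INTER_CUBIC),cv2.resize(S["f"][120:220,190:315],(400,320),interpolation=cv2.INTER_CUBIC)]);cv2.imwrite("pics/g2.png",C)
E
```

```text
time_s: 5.22
tool_pos: [0.4985, 0.1371, 0.1627]
tool_rot: [0.275, 0.646, 0.66, -0.267]
ft_force: [0.6, 0.0, -3.5]
width: 0.646
gripper_force: 65.1
now grasp [0.4982 0.1505 0.1762] psi 91.2 tilt 45.1 q [ 0.56  0.48  1.77 -0.66  1.41  0.82] F [ 0.6  0.  -3.5] w 0.646 t 5.2 gf 65.1
[[0.079, 0.003, 0.08], [0.0, 0.0, -0.0]] rows 1.3
[[0.1, 0.003, 0.101], [0.0, 0.0, -0.0]] rows 0.4
```

View pics/g2.png

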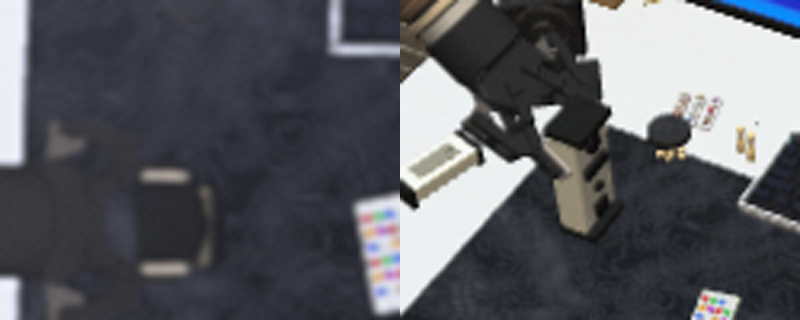

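The handset hangs upright with its keys facing -y, at about (595,180) in the scene crop. Lowering it, then feeling for contact.

```bash
python3 -m jog '[[[0.03,0.001,0.03],[0,0,0]],[[0.06,0.002,0.06],[0,0,0]],[[0.08,0.003,0.08],[0,0,0]],[[0.095,0.003,0.096],[0,0,0]],[[0.1,0.003,0.101],[0,0,0]],[[0.1,0.003,0.101],[0,0,0]],[[0.1,0.003,0.101],[0,0,0]]]'
python3 plan.py
python3 -m jog '[[[0.002,0,0.002],[0,0,0]],[[0.004,0,0.004],[0,0,0]],[[0.004,0,0.004],[0,0,0]]]'
python3 plan.py
```

```text
time_s: 5.9
tool_pos: [0.5021, 0.1359, 0.0944]
tool_rot: [0.276, 0.647, 0.659, -0.267]
ft_force: [0.9, -0.3, -3.6]
width: 0.65
gripper_force: 65.1
now grasp [0.5017 0.1494 0.1078] psi 90.9 tilt 45.1 q [ 0.56  0.58  1.77 -0.68  1.32  0.9 ] F [ 0.9 -0.3 -3.6] w 0.650 t 5.9 gf 65.1
time_s: 6.15
tool_pos: [0.5019, 0.1363, 0.0913]
tool_rot: [0.276, 0.647, 0.659, -0.266]
ft_force: [-0.1, 0.4, -3.8]
width: 0.645
gripper_force: 65.1
now grasp [0.5015 0.1498 0.1047] psi 90.9 tilt 45.1 q [ 0.56  0.59  1.77 -0.68  1.32  0.9 ] F [-0.1  0.4 -3.8] w 0.645 t 6.2 gf 65.1
```

```bash
for i in 1; do python3 -m jog '[[[0.003,0,0.003],[0,0,0]],[[0.003,0,0.003],[0,0,0]],[[0.003,0,0.003],[0,0,0]]]' | sed -n '2p;4p'; done
python3 -m jog '[[[0.003,0,0.003],[0,0,0]],[[0.003,0,0.003],[0,0,0]],[[0.003,0,0.003],[0,0,0]]]' | sed -n '2p;4p'
```

```text
tool_pos: [0.5015, 0.136, 0.0887]
ft_force: [0.0, -0.6, -3.4]
tool_pos: [0.5019, 0.1361, 0.0876]
ft_force: [-1.4, 1.2, 3.3]
```

```bash
python3 -m jog '[[[0,0,0],[0,0,0]],[[0,0,0],[0,0,0]],[[0,0,0],[0,0,0]],[[0,0,0],[0,0,0]],[[0,0,0],[0,0,0]],[[0,0,0],[0,0,0]],[[0,0,0],[0,0,0]],[[0,0,0],[0,0,0]],[[0,0,-0.03],[0,0,0]],[[0,0,-0.07],[0,0,0]],[[0,0,-0.12],[0,0,0]],[[0,0,-0.18],[0,0,0]],[[0,0,-0.22],[0,0,0]],[[0,0,-0.22],[0,0,0]]]' 1
python3 plan.py
python3 - <<'E'
from h import *
T=img("top");S=img("scene")
C=np.hstack([cv2.resize(T["f"][160:240,210:310],(400,320),interpolation=cv2.INTER_CUBIC),cv2.resize(S["f"][140:220,215:315],(400,320),interpolation=cv2.INTER_CUBIC)]);cv2.imwrite("pics/g3.png",C)
E
```

```text
time_s: 7.82
tool_pos: [0.5019, 0.2177, 0.1675]
tool_rot: [0.277, 0.647, 0.66, -0.263]
ft_force: [0.9, 1.2, -0.4]
width: 1.001
gripper_force: 0.0
now grasp [0.5014 0.2311 0.181 ] psi 90.7 tilt 44.9 q [ 0.66  0.55  1.64 -0.61  1.5   0.86] F [ 0.9  1.2 -0.4] w 1.001 t 7.8 gf 0.0
```

View pics/g3.png

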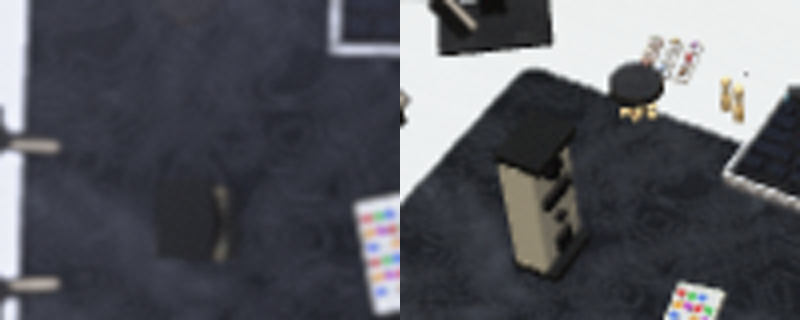

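The handset stands upright. The cap is at about (187,220) in the left crop (image (256.6,215)), and about (137,143) in the right crop (image (249.3,175.8)). From the top the keys read round, bar, small, square, so own -x is up.

```bash
python3 - <<'E'
from h import *
T=img("top");S=img("scene")
print(tri(T,(256.4,214.7),S,(249,175.5)),plane(T,(256.4,214.7),.14),plane(T,(248.5,214.7),.14),plane(T,(264.3,214.7),.14))
E
python3 plan.py 0.502 0.13 0.27 90.9 0 0.502 0.10 0.25 90.9 -45 0.502 0.138 0.15 90.9 -45 0.502 0.138 0.11 90.9 -45
```

```text
(array([0.49941828, 0.13977739, 0.13500741]), np.float64(0.0026515924708197026)) [0.49866454 0.14017354 0.14      ] [0.49815965 0.16250426 0.14      ] [0.49916907 0.11785864 0.14      ]
now grasp [0.4983 0.2261 0.1763] psi 91.0 tilt 45.2 q [ 0.66  0.55  1.64 -0.61  1.5   0.86] F [-0.8  0.4 -0.7] w 0.998 t 8.0 gf 0.0
[[-0.241, 0.004, -0.007], [0.001, 0.251, 0.001]] rows 6.3
[[-0.244, 0.003, 0.037], [0.001, 0.501, 0.002]] rows 6.3
[[-0.049, 0.004, 0.124], [0.001, 0.501, 0.002]] rows 2.6
[[0.008, 0.004, 0.18], [0.001, 0.501, 0.002]] rows 1.0
```

```bash
python3 -m jog '[[[-0.241,0.004,-0.007],[0,0.251,0.001]],[[-0.241,0.004,-0.007],[0,0.251,0.001]],[[-0.241,0.004,-0.007],[0,0.251,0.001]],[[-0.241,0.004,-0.007],[0,0.251,0.001]],[[-0.241,0.004,-0.007],[0,0.251,0.001]],[[-0.241,0.004,-0.007],[0,0.251,0.001]],[[-0.241,0.004,-0.007],[0,0.251,0.001]],[[-0.244,0.003,0.037],[0,0.501,0.002]],[[-0.244,0.003,0.037],[0,0.501,0.002]],[[-0.244,0.003,0.037],[0,0.501,0.002]],[[-0.244,0.003,0.037],[0,0.501,0.002]],[[-0.244,0.003,0.037],[0,0.501,0.002]],[[-0.244,0.003,0.037],[0,0.501,0.002]],[[-0.244,0.003,0.037],[0,0.501,0.002]],[[-0.244,0.003,0.037],[0,0.501,0.002]],[[-0.244,0.003,0.037],[0,0.501,0.002]],[[-0.244,0.003,0.037],[0,0.501,0.002]],[[-0.244,0.003,0.037],[0,0.501,0.002]]]'
python3 plan.py 0.501 0.135 0.155 90.9 -45 0.501 0.135 0.11 90.9 -45
```

```text
time_s: 9.52
tool_pos: [0.5027, 0.1153, 0.238]
tool_rot: [-0.271, 0.647, 0.66, 0.27]
ft_force: [0.9, 0.4, 1.3]
width: 1.002
gripper_force: 0.0
now grasp [0.5029 0.1019 0.2515] psi 91.3 tilt -45.0 q [-0.3   0.21  1.96  0.76  1.35 -0.63] F [0.9 0.4 1.3] w 1.002 t 9.5 gf 0.0
[[-0.089, -0.004, 0.183], [0.001, 0.0, 0.002]] rows 2.4
[[-0.153, -0.004, 0.247], [0.001, 0.0, 0.002]] rows 1.1
```

```bash
python3 -m jog '[[[-0.045,-0.004,0.09],[0,0,0.001]],[[-0.089,-0.004,0.183],[0,0,0.001]],[[-0.089,-0.004,0.183],[0,0,0.001]],[[-0.1,-0.004,0.195],[0,0,0.001]],[[-0.12,-0.004,0.215],[0,0,0.001]],[[-0.14,-0.004,0.235],[0,0,0.001]],[[-0.153,-0.004,0.247],[0,0,0.001]],[[-0.153,-0.004,0.247],[0,0,0.001]],[[-0.153,-0.004,0.247],[0,0,0.001]],[[-0.153,-0.004,0.247],[0,0,0.001]]]'
python3 plan.py 0.501 0.135 0.11 90.9 -45
```

```text
time_s: 10.35
tool_pos: [0.502, 0.1481, 0.0974]
tool_rot: [-0.271, 0.648, 0.658, 0.271]
ft_force: [0.5, 0.4, 0.1]
width: 0.996
gripper_force: 0.0
now grasp [0.5021 0.1346 0.1109] psi 91.1 tilt -45.0 q [-0.24  0.43  2.02  0.87  1.12 -0.82] F [0.5 0.4 0.1] w 0.996 t 10.3 gf 0.0
[[-0.001, -0.002, 0.002], [0.002, -0.0, 0.001]] rows 0.0
```

```bash
python3 -m jog '[[[0,0,0],[0,0,0]],[[0,0,0],[0,0,0]],[[0,0,0],[0,0,0]],[[0,0,0],[0,0,0]],[[0,0,0],[0,0,0]],[[0,0,0],[0,0,0]],[[0,0,0],[0,0,0]],[[0,0,0],[0,0,0]],[[0,0,0],[0,0,0]],[[0,0,0],[0,0,0]],[[0,0,0],[0,0,0]],[[0,0,0],[0,0,0]]]' -1
python3 plan.py 0.501 0.125 0.20 90.9 -45 0.46 -0.06 0.20 87.9 -45 0.45 -0.12 0.20 87.9 45
```

```text
time_s: 11.35
tool_pos: [0.5013, 0.148, 0.0973]
tool_rot: [-0.272, 0.648, 0.658, 0.27]
ft_force: [-2.0, -3.1, 6.0]
width: 0.642
gripper_force: 62.3
now grasp [0.5014 0.1345 0.1107] psi 91.0 tilt -45.1 q [-0.24  0.43  2.02  0.87  1.12 -0.82] F [-2.  -3.1  6. ] w 0.642 t 11.3 gf 62.3
[[0.113, -0.001, -0.14], [0.001, -0.0, 0.0]] rows 2.2
[[-0.147, -0.086, -0.401], [-0.011, -0.0, 0.012]] rows 4.5
[[-0.27, -0.111, -0.524], [0.001, -0.5, 0.018]] rows 12.6
```

```bash
python3 -m jog '[[[0.03,0,-0.03],[0,0,0]],[[0.07,0,-0.07],[0,0,0]],[[0.13,0,-0.13],[0,0,0]],[[0.14,0,-0.14],[0,0,0]],[[-0.147,-0.086,-0.401],[-0.011,0,0.012]],[[-0.147,-0.086,-0.401],[-0.011,0,0.012]],[[-0.147,-0.086,-0.401],[-0.011,0,0.012]],[[-0.147,-0.086,-0.401],[-0.011,0,0.012]],[[-0.147,-0.086,-0.401],[-0.011,0,0.012]],[[-0.147,-0.086,-0.401],[-0.011,0,0.012]]]'
python3 plan.py 0.4465 -0.129 0.20 87.9 45 0.4465 -0.129 0.06 87.9 45
```

```text
time_s: 12.18
tool_pos: [0.4605, -0.0523, 0.1838]
tool_rot: [-0.262, 0.668, 0.64, 0.275]
ft_force: [0.7, -0.2, -2.7]
width: 0.647
gripper_force: 65.7
now grasp [ 0.4599 -0.0657  0.1973] psi 87.6 tilt -44.7 q [-0.63  0.3   1.96  0.63  1.41 -0.87] F [ 0.7 -0.2 -2.7] w 0.647 t 12.2 gf 65.7
[[-0.125, -0.021, -0.131], [0.0, -0.498, -0.002]] rows 12.5
[[-0.322, -0.021, 0.068], [0.0, -0.498, -0.002]] rows 3.4
```

```bash
python3 -m jog '[[[-0.125,-0.021,-0.131],[0,-0.05,0]],[[-0.125,-0.021,-0.131],[0,-0.498,-0.002]],[[-0.125,-0.021,-0.131],[0,-0.498,-0.002]],[[-0.125,-0.021,-0.131],[0,-0.498,-0.002]],[[-0.125,-0.021,-0.131],[0,-0.498,-0.002]],[[-0.125,-0.021,-0.131],[0,-0.498,-0.002]],[[-0.125,-0.021,-0.131],[0,-0.498,-0.002]],[[-0.125,-0.021,-0.131],[0,-0.498,-0.002]],[[-0.125,-0.021,-0.131],[0,-0.498,-0.002]],[[-0.125,-0.021,-0.131],[0,-0.498,-0.002]],[[-0.125,-0.021,-0.131],[0,-0.498,-0.002]],[[-0.125,-0.021,-0.131],[0,-0.498,-0.002]],[[-0.125,-0.021,-0.131],[0,-0.498,-0.002]],[[-0.125,-0.021,-0.131],[0,-0.498,-0.002]],[[-0.125,-0.021,-0.131],[0,-0.498,-0.002]],[[-0.125,-0.021,-0.131],[0,-0.498,-0.002]],[[-0.125,-0.021,-0.131],[0,-0.498,-0.002]]]'
python3 plan.py 0.4465 -0.129 0.06 87.9 45  0.4465 -0.129 0.042 87.9 45; python3 - <<'E'
from h import *
T=img("top");S=img("scene")
C=np.hstack([cv2.resize(T["f"][195:275,310:410],(400,320),interpolation=cv2.INTER_CUBIC),cv2.resize(S["f"][180:280,265:390],(400,320),interpolation=cv2.INTER_CUBIC)]);cv2.imwrite("pics/g4.png",C)
E
```

```text
time_s: 13.6
tool_pos: [0.4467, -0.1367, 0.1883]
tool_rot: [0.264, 0.666, 0.643, -0.272]
ft_force: [-0.5, -0.4, -4.3]
width: 0.648
gripper_force: 66.3
now grasp [ 0.4471 -0.1234  0.2018] psi 88.0 tilt 44.5 q [ 0.09  0.18  2.11 -0.86  1.15  0.62] F [-0.5 -0.4 -4.3] w 0.648 t 13.6 gf 66.3
[[0.191, -0.002, 0.21], [0.001, -0.003, 0.0]] rows 3.4
[[0.216, -0.002, 0.236], [0.001, -0.003, 0.0]] rows 0.4
```

View pics/g4.png

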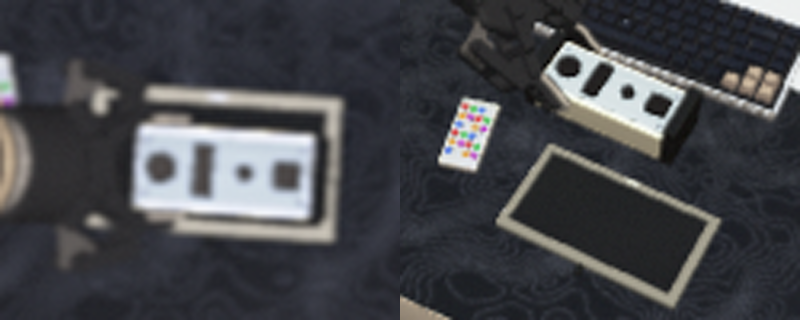

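It is face up over the pad, with round, bar, small and square running from +y to -y. Lowering.

```bash
python3 -m jog '[[[0.05,-0.001,0.06],[0,-0.003,0]],[[0.1,-0.002,0.11],[0,-0.003,0]],[[0.15,-0.002,0.16],[0,-0.003,0]],[[0.19,-0.002,0.208],[0,-0.003,0]],[[0.205,-0.002,0.225],[0,-0.003,0]],[[0.216,-0.002,0.236],[0,-0.003,0]],[[0.216,-0.002,0.236],[0,-0.003,0]],[[0.216,-0.002,0.236],[0,-0.003,0]],[[0.216,-0.002,0.236],[0,-0.003,0]],[[0.216,-0.002,0.236],[0,-0.003,0]]]' >/dev/null
python3 plan.py 0.4465 -0.129 0.036 87.9 45; python3 - <<'E'
from m import *
T=img("top")
f=lambda h:(h[...,2]>150)&(h[...,1]<70)
x=T["f"][195:275,310:410]
q,a,b=comp(T,(338,220,398,254),f,(372,238));print(q.round(1).tolist(),a,b)
P=np.array([plane(T,u,.046) for u in q]);print(P.round(4).tolist(),P.mean(0))
E
```

```text
now grasp [ 0.4473 -0.1287  0.0429] psi 87.9 tilt 45.1 q [ 0.09  0.52  2.12 -1.05  0.95  0.95] F [ 1.3  0.5 -3.4] w 0.643 t 14.5 gf 66.3
[[0.009, -0.002, 0.01], [0.002, 0.001, 0.0]] rows 0.2
[[344.4, 226.6], [382.4, 227.1], [382.9, 245.4], [343.1, 242.9]] 40.298885345458984 22.250717163085938
[[0.47, -0.1106, 0.046], [0.4711, -0.2238, 0.046], [0.4169, -0.2263, 0.046], [0.4215, -0.1079, 0.046]] [ 0.44485673 -0.16713992  0.046     ]
```

```bash
python3 -m jog '[[[0.002,-0.001,0.005],[0,0,0]],[[0.004,-0.001,0.008],[0,0,0]],[[0.004,-0.001,0.008],[0,0,0]],[[0.004,-0.001,0.008],[0,0,0]]]'| sed -n '2p;4p'
python3 -m jog '[[[0.002,0,0.002],[0,0,0]],[[0.002,0,0.002],[0,0,0]],[[0.002,0,0.002],[0,0,0]]]' | sed -n '2p;4p'
python3 -m jog '[[[0.002,0,0.002],[0,0,0]],[[0.002,0,0.002],[0,0,0]],[[0.002,0,0.002],[0,0,0]]]' | sed -n '2p;4p'; python3 plan.py
```

```text
tool_pos: [0.4448, -0.1436, 0.0238]
ft_force: [-0.0, -0.1, -3.2]
tool_pos: [0.445, -0.1437, 0.023]
ft_force: [-1.7, 2.6, 3.2]
tool_pos: [0.445, -0.1438, 0.023]
ft_force: [-5.1, 6.6, 13.2]
now grasp [ 0.4454 -0.1303  0.0363] psi 88.1 tilt 45.4 q [ 0.08  0.53  2.12 -1.06  0.95  0.97] F [-5.1  6.6 13.2] w 0.640 t 15.4 gf 68.3
```

```bash
python3 -m jog '[[[-0.002,0,-0.002],[0,0,0]],[[-0.002,0,-0.002],[0,0,0]]]' | sed -n '2p;4p'
python3 -m jog '[[[0,0,0],[0,0,0]],[[0,0,0],[0,0,0]],[[0,0,0],[0,0,0]],[[0,0,0],[0,0,0]],[[0,0,0],[0,0,0]],[[0,0,0],[0,0,0]],[[0,0,0],[0,0,0]],[[0,0,0],[0,0,0]],[[0,0,-0.03],[0,0,0]],[[0,0,-0.07],[0,0,0]],[[0,0,-0.12],[0,0,0]],[[0,0,-0.18],[0,0,0]],[[0,0,-0.26],[0,0,0]],[[0,0,-0.26],[0,0,0]],[[0,0,-0.26],[0,0,0]]]' 1 | sed -n '2p;4p'
python3 plan.py
cat > see.py <<'E'
from m import *
import sys
T=img("top");S=img("scene")
C=np.hstack([cv2.resize(T["f"][205:265,325:400],(400,320),interpolation=cv2.INTER_CUBIC),cv2.resize(S["f"][210:285,285:379],(400,320),interpolation=cv2.INTER_CUBIC)]);cv2.imwrite(sys.argv[1],C)
f=lambda h:(h[...,2]>165)&(h[...,1]<60)
q,a,b=comp(T,(338,222,390,248),f,(353,235));print(q.round(1).tolist(),a,b)
P=np.array([plane(T,u,.040) for u in q]);print(P.round(4).tolist(),P.mean(0))
# keys: dark blobs inside the white face
for d,roi in((T,(336,222,392,249)),(S,(300,222,360,262))):
    x0,y0,x1,y1=roi;g=cv2.resize(cv2.cvtColor(d["f"],cv2.COLOR_BGR2GRAY)[y0:y1,x0:x1],None,fx=4,fy=4,interpolation=cv2.INTER_CUBIC)
    n,l,st,ce=cv2.connectedComponentsWithStats((g<115).astype(np.uint8))
    for i in range(1,n):
        if 60<st[i,4]<1500: 
            uv=(ce[i]+.5)/4-.5+[x0,y0];print(uv.round(2),st[i,4],plane(d,uv,.046).round(4))
E
python3 see.py pics/p1.png
```

```text
tool_pos: [0.4452, -0.1436, 0.0229]
ft_force: [-2.1, 5.4, 5.6]
tool_pos: [0.4496, -0.0501, 0.1155]
ft_force: [-1.2, 0.7, -0.1]
now grasp [ 0.45   -0.0366  0.1289] psi 88.0 tilt 45.1 q [ 0.28  0.37  2.07 -0.83  1.16  0.84] F [-1.2  0.7 -0.1] w 0.999 t 16.8 gf 0.0
[[345.1, 226.1], [382.9, 228.4], [382.6, 246.1], [344.6, 244.6]] 39.61924362182617 19.46759033203125
[[0.4715, -0.1129, 0.04], [0.4674, -0.226, 0.04], [0.4143, -0.2262, 0.04], [0.4161, -0.1126, 0.04]] [ 0.4423205  -0.16943566  0.04      ]
[359.16 236.13] 545 [ 0.4427 -0.1552  0.046 ]
[349.77 235.48] 406 [ 0.444  -0.1272  0.046 ]
[377.83 237.29] 372 [ 0.4405 -0.2109  0.046 ]
[368.5  236.62] 72 [ 0.4419 -0.1831  0.046 ]
[317.59 237.04] 536 [ 0.4432 -0.1289  0.046 ]
[325.82 240.87] 737 [ 0.4417 -0.157   0.046 ]
[334.05 244.64] 157 [ 0.4404 -0.1846  0.046 ]
[342.55 248.6 ] 562 [ 0.439  -0.2127  0.046 ]
```

View pics/p1.png

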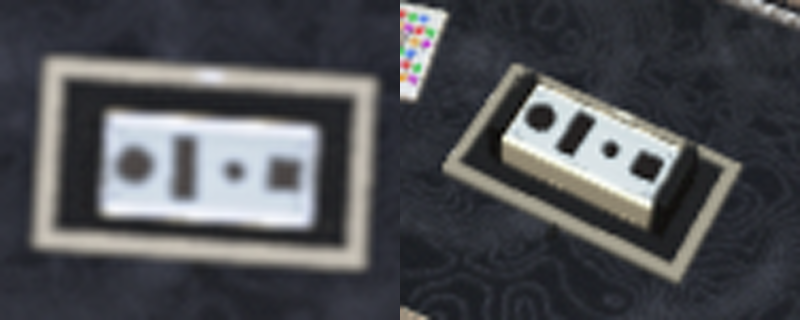

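The handset lies face up, along the pad (87.6° against 87.9°) and within about 3 mm of its centre. In the left crop the keys are at round (133,165), bar (184,167), small (233,170) and square (283,174). The two views agree on the key positions within about 2 mm. Next I'll shut the fingers and hover over the bar key.

```bash
python3 plan.py 0.4436 -0.10 0.15 87.9 0 0.4436 -0.156 0.11 87.9 0
```

```text
now grasp [ 0.4474 -0.0384  0.127 ] psi 88.2 tilt 45.2 q [ 0.27  0.37  2.07 -0.83  1.16  0.84] F [-0.4  0.  -0.2] w 1.002 t 16.9 gf 0.0
[[-0.093, -0.004, 0.044], [0.0, 0.251, 0.002]] rows 6.3
[[-0.115, -0.0, 0.18], [0.0, 0.251, 0.002]] rows 1.7
```

```bash
python3 -m jog '[[[-0.093,-0.004,0.044],[0,0.251,0.002]],[[-0.093,-0.004,0.044],[0,0.251,0.002]],[[-0.093,-0.004,0.044],[0,0.251,0.002]],[[-0.093,-0.004,0.044],[0,0.251,0.002]],[[-0.093,-0.004,0.044],[0,0.251,0.002]],[[-0.093,-0.004,0.044],[0,0.251,0.002]],[[-0.093,-0.004,0.044],[0,0.251,0.002]],[[-0.093,-0.004,0.044],[0,0.251,0.002]],[[-0.093,-0.004,0.044],[0,0.251,0.002]],[[-0.115,0,0.18],[0,0.251,0.002]],[[-0.115,0,0.18],[0,0.251,0.002]],[[-0.115,0,0.18],[0,0.251,0.002]],[[-0.115,0,0.18],[0,0.251,0.002]],[[-0.115,0,0.18],[0,0.251,0.002]],[[-0.115,0,0.18],[0,0.251,0.002]],[[-0.115,0,0.18],[0,0.251,0.002]],[[-0.115,0,0.18],[0,0.251,0.002]]]' -1
python3 plan.py 0.4436 -0.156 0.0705 87.9 0 0.4436 -0.156 0.065 87.9 0; python3 - <<'E'
from h import *
T=img("top");S=img("scene")
C=np.hstack([cv2.resize(T["f"][205:265,325:400],(400,320),interpolation=cv2.INTER_CUBIC),cv2.resize(S["f"][200:275,275:369],(400,320),interpolation=cv2.INTER_CUBIC)]);cv2.imwrite("pics/k1.png",C)
E
```

```text
time_s: 18.35
tool_pos: [0.4449, -0.1551, 0.0919]
tool_rot: [0.001, 0.72, 0.694, 0.001]
ft_force: [-0.5, -0.2, -0.5]
width: 0.0
gripper_force: 0.0
now grasp [ 0.4448 -0.1551  0.1109] psi 87.9 tilt -0.0 q [-0.43  0.21  2.09  0.    0.84 -0.39] F [-0.5 -0.2 -0.5] w 0.000 t 18.4 gf 0.0
[[-0.002, -0.003, 0.081], [0.001, -0.0, 0.0]] rows 1.0
[[-0.002, -0.003, 0.092], [0.001, -0.0, 0.0]] rows 0.1
```

View pics/k1.png

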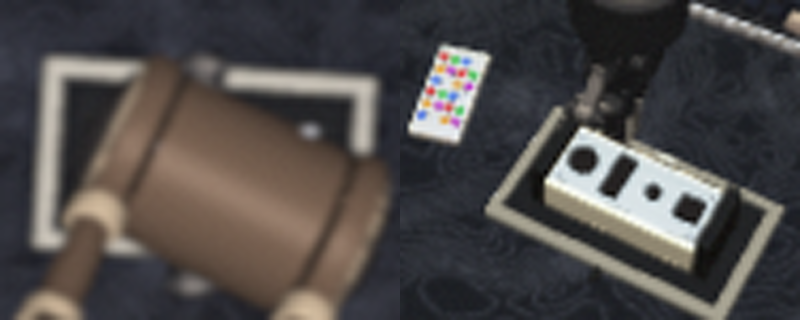

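The shut fingers are above the handset at about (610,130) in the right crop. I'll check that point against the projected TCP and bring the tip down to just above the bar key.

```bash
python3 - <<'E'
from h import *
S=img("scene");u=proj(S,r.sense()["tool_pos"]);print((u-[275,200])*[4.255,4.267]+[400,0])
E
python3 -m jog '[[[-0.002,-0.002,0.04],[0,0,0]],[[-0.002,-0.002,0.07],[0,0,0]],[[-0.002,-0.002,0.08],[0,0,0]],[[-0.002,-0.002,0.084],[0,0,0]],[[-0.002,-0.002,0.084],[0,0,0]],[[-0.002,-0.002,0.084],[0,0,0]]]'|sed -n '2p;4p'
python3 -m jog '[[[0,0,0.006],[0,0,0]],[[0,0,0.006],[0,0,0]],[[0,0,0.006],[0,0,0]]]'|sed -n '2p;4p'
```

```text
[618.64986474 131.95756487]
tool_pos: [0.4441, -0.157, 0.0499]
ft_force: [-0.8, -0.6, 0.4]
tool_pos: [0.4438, -0.1569, 0.0467]
ft_force: [0.2, 0.3, -0.2]
```

```bash
python3 -m jog '[[[0,0,0.002],[0,0,0]],[[0,0,0.004],[0,0,0]],[[0,0,0.004],[0,0,0]]]'|sed -n '2p;4p'
python3 -m jog '[[[0,0,0.002],[0,0,0]],[[0,0,0.003],[0,0,0]],[[0,0,0.003],[0,0,0]]]'|sed -n '2p;4p'
```

```text
tool_pos: [0.444, -0.1569, 0.0447]
ft_force: [0.5, 0.8, 1.4]
tool_pos: [0.444, -0.1569, 0.0431]
ft_force: [0.2, 0.8, 2.6]
```

```bash
python3 -m jog '[[[0,0,0.002],[0,0,0]],[[0,0,0.002],[0,0,0]],[[0,0,0.002],[0,0,0]]]'|sed -n '2p;4p'
python3 -m jog '[[[0,0,0.002],[0,0,0]],[[0,0,0.002],[0,0,0]],[[0,0,0.002],[0,0,0]]]'|sed -n '2p;4p'
```

```text
tool_pos: [0.4439, -0.1569, 0.0421]
ft_force: [0.7, 0.9, 5.5]
tool_pos: [0.444, -0.1569, 0.0419]
ft_force: [-2.7, 0.7, 11.8]
```

The bar key bottomed at z = 0.042 with about 6–12 N. Next, the round key.

```bash
python3 -m jog '[[[0,0,-0.03],[0,0,0]],[[0,0,-0.06],[0,0,0]],[[0,0,-0.06],[0,0,0]],[[0.057,0,-0.06],[0,0,0]],[[0.057,0,-0.06],[0,0,0]],[[0.057,0,-0.06],[0,0,0]],[[0.057,0,-0.06],[0,0,0]],[[0.057,0,-0.03],[0,0,0]],[[0.057,0,-0.012],[0,0,0]],[[0.057,0,-0.012],[0,0,0]],[[0.057,0,-0.012],[0,0,0]]]'|sed -n '2p;4p'
python3 -m jog '[[[0,0,0.002],[0,0,0]],[[0,0,0.004],[0,0,0]],[[0,0,0.004],[0,0,0]]]'|sed -n '2p;4p'
python3 -m jog '[[[0,0,0.002],[0,0,0]],[[0,0,0.003],[0,0,0]],[[0,0,0.003],[0,0,0]]]'|sed -n '2p;4p'
```

```text
tool_pos: [0.4436, -0.1284, 0.0461]
ft_force: [-0.1, 0.6, 0.6]
tool_pos: [0.4443, -0.1284, 0.045]
ft_force: [-1.7, -1.1, 2.9]
tool_pos: [0.4445, -0.1284, 0.0435]
ft_force: [-1.3, -1.1, 3.6]
```

```bash
python3 -m jog '[[[0,0,0.002],[0,0,0]],[[0,0,0.002],[0,0,0]],[[0,0,0.002],[0,0,0]]]'|sed -n '2p;4p'
python3 -m jog '[[[0,0,0.002],[0,0,0]],[[0,0,0.002],[0,0,0]],[[0,0,0.002],[0,0,0]]]'|sed -n '2p;4p'
```

```text
tool_pos: [0.4446, -0.1284, 0.0424]
ft_force: [-2.2, -1.2, 3.6]
tool_pos: [0.4446, -0.1284, 0.042]
ft_force: [-4.6, -0.8, 8.5]
```

The round key bottomed. Next, the square key, passing high over the others.

```bash
python3 -m jog '[[[0,0,-0.03],[0,0,0]],[[0,0,-0.06],[0,0,0]],[[0,0,-0.06],[0,0,0]],[[-0.08,0,-0.06],[0,0,0]],[[-0.168,0,-0.06],[0,0,0]],[[-0.168,0,-0.06],[0,0,0]],[[-0.168,0,-0.06],[0,0,0]],[[-0.168,0,-0.06],[0,0,0]],[[-0.168,0,-0.06],[0,0,0]],[[-0.168,0,-0.03],[0,0,0]],[[-0.168,0,-0.012],[0,0,0]],[[-0.168,0,-0.012],[0,0,0]],[[-0.168,0,-0.012],[0,0,0]]]'|sed -n '2p;4p'
python3 -m jog '[[[0,0,0.002],[0,0,0]],[[0,0,0.004],[0,0,0]],[[0,0,0.004],[0,0,0]]]'|sed -n '2p;4p'
python3 -m jog '[[[0,0,0.002],[0,0,0]],[[0,0,0.003],[0,0,0]],[[0,0,0.003],[0,0,0]]]'|sed -n '2p;4p'
```

```text
tool_pos: [0.4406, -0.2107, 0.0465]
ft_force: [-0.2, -0.9, 0.1]
tool_pos: [0.4417, -0.2119, 0.0456]
ft_force: [-0.2, 2.0, 1.1]
tool_pos: [0.4417, -0.2121, 0.0441]
ft_force: [-0.3, 2.7, 2.6]
```

```bash
python3 -m jog '[[[0,0,0.002],[0,0,0]],[[0,0,0.002],[0,0,0]],[[0,0,0.002],[0,0,0]]]'|sed -n '2p;4p'
python3 -m jog '[[[0,0,0.002],[0,0,0]],[[0,0,0.002],[0,0,0]],[[0,0,0.002],[0,0,0]]]'|sed -n '2p;4p'
```

```text
tool_pos: [0.4417, -0.2122, 0.043]
ft_force: [-0.5, 2.1, 4.2]
tool_pos: [0.4417, -0.2122, 0.042]
ft_force: [0.7, 2.8, 4.2]
```

```bash
python3 -m jog '[[[0,0,0.001],[0,0,0]],[[0,0,0.002],[0,0,0]],[[0,0,0.002],[0,0,0]]]'|sed -n '2p;4p'
python3 -m jog '[[[0,0,-0.03],[0,0,0]],[[0,0,-0.08],[0,0,0]],[[0,0,-0.16],[0,0,0]],[[0,0,-0.24],[0,0,0]],[[0.25,0,-0.3],[0,0,0]],[[0.5,0,-0.3],[0,0,0]],[[0.5,0,-0.3],[0,0,0]],[[0.5,0,-0.3],[0,0,0]],[[0.5,0,-0.3],[0,0,0]],[[0.5,0,-0.3],[0,0,0]],[[0.5,0,-0.3],[0,0,0]],[[0.5,0,-0.3],[0,0,0]],[[0.5,0,-0.3],[0,0,0]],[[0.5,0,-0.3],[0,0,0]]]'|sed -n '1,4p'
python3 see.py pics/end.png; python3 - <<'E'
from h import *
cv2.imwrite("pics/end_top.png",img("top")["f"])
E
```

```text
tool_pos: [0.4418, -0.2122, 0.0419]
ft_force: [-1.7, 4.4, 11.6]
time_s: 25.67
tool_pos: [0.4502, 0.0362, 0.1904]
tool_rot: [0.001, 0.721, 0.693, 0.001]
ft_force: [-0.3, -0.1, -0.2]
[[345.1, 226.1], [382.9, 228.4], [382.6, 246.1], [344.4, 244.4]] 39.628700256347656 19.390289306640625
[[0.4715, -0.1129, 0.04], [0.4674, -0.226, 0.04], [0.4143, -0.2262, 0.04], [0.4168, -0.1118, 0.04]] [ 0.44250272 -0.16924473  0.04      ]
[359.16 236.13] 553 [ 0.4427 -0.1552  0.046 ]
[349.77 235.49] 415 [ 0.4439 -0.1272  0.046 ]
[377.84 237.3 ] 379 [ 0.4405 -0.2109  0.046 ]
[368.49 236.64] 73 [ 0.4418 -0.183   0.046 ]
[317.59 237.04] 534 [ 0.4432 -0.1289  0.046 ]
[325.82 240.87] 737 [ 0.4417 -0.157   0.046 ]
[334.04 244.64] 158 [ 0.4404 -0.1845  0.046 ]
[342.55 248.6 ] 563 [ 0.439  -0.2127  0.046 ]
```

View pics/end_top.png

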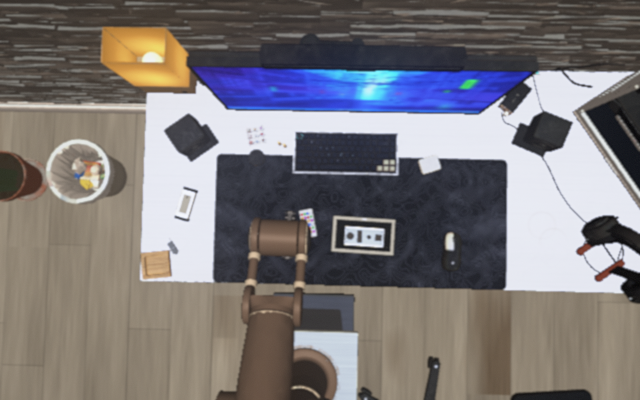

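The handset didn't move while I pressed the keys and sits face up on the pad at (364,236). The mouse (450,250), earbud case (429,165), jar (256,152) and remote (307,222) are all where they started, and the arm is clear. Handing in.

```bash
python3 -c "
from workcell import r
print(r.finish_job())"
```

```text
the job is handed in; nothing more can be done
None
```

I turned the handset over, setting it down each time, laid it face up along the pad about 3 mm from its centre, pressed bar, round and square in that order, never touched the small key or the bystanders, and handed the job in at about 26 s; no verdict came back.

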